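# Unlock and open the red outlet valve

## Robot

A 6-joint arm with a two-finger parallel gripper is mounted at the origin on the work surface. World frame = base frame: x ahead of the robot, y to its left, z up, the work surface at z = 0. Lengths are in mm, angles in rad, forces in N, time in s.
With the tool pointing down it reaches from about 350 to 875 mm from the base axis. Payload 4.2 kg.
Tool frame: the origin (TCP) lies on the mounting face of the last link; the fingertips stand 173 mm ahead of it and the grasp point (between the pads) lies 155 mm ahead of it; z points along the fingers, y is the direction in which the jaws open and shut (so a half turn about z gives the same grasp; the last joint's range is limited). The gripper opens to 85 mm and grips with 20 to 120 N. Pads are 22 mm wide; open, the fingers measure 114 mm over their backs; the gripper's body (76 mm by 85 mm) begins 54 mm behind the grasp point. The pads swing forward as they close: fully open they stand 13 mm farther back than shut.
Start: joints at [0.259, 0.385, 0.008, 0, -1.194, -0.259], TCP at [624.98, 0.025, 404.712] pointing down, gripper open.
Joint ranges: [-3.14, 3.14], [-1.21, 2.06], [-1.07, 1.41], [-3.16, 2.05], [-2.99, -0.16], [-3.1, 3.1]. Speed limits (rad/s): [2.79, 2.79, 3.14, 3.14, 3.14, 3.14].

## Interface

Orientations are given as a unit quaternion [x, y, z, w].
In Python, from bench import arm gives the robot as it stands.
- The arm moves only by the shell command python3 -m jog 'ROWS' [OPENING]. ROWS is JSON, a list that holds one entry, the list of rows, each a list of 4 numbers: the shift along the tool's x, y, z in mm, then the turn about the tool's z in degrees. In form: [[[x, y, z, spin], ...]]. A call has exactly 5 rows; each row is the pose to reach, as a shift and turn from the pose measured when the call began, along the tool's axes at that moment; what a row does not reach only later rows make up. A row lasts 1/8 s, in which the tool goes at most 62.5 mm and 10.7 degrees, less where a joint would pass 70% of its speed; a pose out of reach is approached as far as the arm can. A call with a gripper value outside its range is refused whole. OPENING is the finger opening in mm, from 0 to 85.4, set as the call begins (- or left out, the last holds). The fingers move at their own pace and stop on an object; the grip force is fixed at half the most. Time passes only in rows, so rows that repeat a pose let the fingers close, or fill a call up. It gives the time, the measured TCP pose, the force and the opening at its end, in the units of the state.
- arm.read_state(): the state, without advancing time (a new reading comes with each control period).
- arm.get_image(name): name is "scene" or "side" or "wrist"; returns (picture, depth): 400x640x3 uint8, blue, green, red; 400x640 float32, mm along the optical axis (not along the pixel's ray), 0 where there is no reading.
- arm.camera_params(name): a dict with "mtx" (3x3 intrinsics, pixels), "k1" (the pictures are not rectified: a ray, as slopes to the right and down, at radius r is drawn at 1 + k1 r^2 times it, then the intrinsics apply), "R" (3x3) and "t" (3): a world point X has camera coordinates R X + t. Camera axes: x right, y down, z forward; pixel columns grow to the right and rows downward; lengths in mm; the calibration is good to about 2 mm. A picture is of the moment at which its call begins: read the wrist's pose just before it. camera_params takes no time and is no camera call; for the wrist camera it gives the pose at the moment of the call.
- arm.job_done(): hands the job in, once; it reports no verdict.
The state is a dict: "clock": time; "joints": joint angles; "joint_vel": joint speeds; "joint_efforts": joint torques, N m; "position": TCP position; "ee_rot": TCP orientation; "contact_force": force on the tool from outside, world axes, zero at the start; "wrist_torque": the same for the moment, N m; "gripper_width": finger opening in mm.
Only numpy, scipy, OpenCV 4.12 (cv2) and the standard library are available. Lean on these libraries where they do the work, as an engineer would, in place of code of your own. Each camera call takes 0.05 s, during which the arm holds its last target.

## Task

Open the red-handled valve for bottling: draw its yellow lock pin up out of the bore and park the pin upright in the yellow side notch of the same valve, fully down and well inside the slot, then swing the red handle right over to its open stop, along the pipe, and let go. Park the pin before you move the handle, and do not drop it. Leave the blue valve locked as it is, and do not disturb the bottles and the cup.

Things in the scene. Friction and masses are not known exactly. Their poses are not given: they have to be found in the camera images.
- red_valve: Fixed quarter-turn valve station with a red handle; the left or the right one. Origin: centre of the underside of its black 150 x 180 mm base; z up, yaw within 0.3 rad of the world's. A steel pipe (51 mm diameter, axis 50 mm up, 208 mm long over its 66 mm end flanges) lies along its y. An aluminium index plate lies above the pipe, the lever on top of that.
- red_stem (a point): Lever's vertical turning axis, at the centre of the index plate's top, station (0, 0, 115) mm; axes as the station's. Plate 20 mm thick, x -90 to 40, y -50 to 50 mm; two yellow cheeks carry on to y = 87 mm at x -34 to 34. Lever hub: 40 mm diameter, 21 mm high. A grey spring box, 64 mm cube, centred at station (75, 0, 90) mm, holds the detent.
- red_lever (a joint): Red lever's angle, rad, counter-clockwise from above. 0: closed stop, across the pipe, pointing to station -x. 1.571: open stop, along the pipe, to station -y. An over-centre spring pulls it to the nearer stop (at the stops 0.6 N m or 5 N at the handle, falling to none at 0.785, where it snaps over). Steel bar 18 mm wide, 6 to 16 mm above the plate. A pin in the bore blocks it at about 0.06 rad.
- red_handle (a point): Centre of the red plastic handle, 120 mm from the stem axis, 127 mm above the bench; moves with the lever. Handle 52 mm long along the lever (94 to 146 mm from the axis), 24 mm wide, 24 mm high. Free air beneath: to the base when closed, to the pipe's end flange (top 83 mm above the bench) when open.
- red_pin: Loose lock pin of the red valve, 75 to 155 g, vertical, 95 mm long: steel shank 12 mm diameter, 30 mm long, below; yellow cylindrical grip 22 mm diameter, 65 mm tall, above. Origin: on its axis at the shoulder between them, which rests on the plate; z up. Starts in the bore, close beside the lever on the side to which it opens.
- red_bore (a point): Mouth of the bore in the red valve's index plate, at its centre on the plate top, station (-65, -22, 115) mm. Vertical through hole, 14 mm in diameter, 20 mm deep.
- red_notch (a point): Red valve's parking notch: where a parked pin's axis meets the plate top, station (0, 62, 115) mm; axes as the station's. Slot 15 mm wide in x, through the 20 mm plate, between yellow cheeks; closed end at station y = 50, open side at y = 87 mm. Slide the pin in from +y or lower it in; its shoulder rests on the cheeks, its shank hangs free, 9 mm above the pipe.
- blue_valve: The other valve station, built exactly like the red one but with a blue handle. Leave it alone.
- blue_lever (a joint): Angle of the blue valve's lever, meaning as for the red one; closed (0) and locked, to stay so.
- blue_pin: Loose lock pin of the blue valve, 75 to 155 g, vertical, 95 mm long: steel shank 12 mm diameter, 30 mm long, below; yellow cylindrical grip 22 mm diameter, 65 mm tall, above. Origin: on its axis at the shoulder between them, which rests on the plate; z up. It stands in the blue valve's bore and must stay there.
- bottle_a: Bystander: full amber glass bottle, 62 mm in diameter, 200 mm tall, upright; origin at the centre of its underside.
- bottle_b: Bystander: full green glass bottle, 62 mm in diameter, 200 mm tall, upright; origin at the centre of its underside.
- cup: Bystander: steel cup, 76 mm across the rim, 80 mm tall, upright; origin at the centre of its underside.
There are look-alikes about, which are no part of the job. Leave any black look-alike of the red_pin alone.

How it is judged:
By the outcome, as a careful person would: the job done as asked, in the order asked, and still so for the second after the job is handed in, with the robot touching nothing.
It also fails if it takes over 64 s, if anything falls off the work surface, if the arm or the gripper's body presses on something with over 40 N, if the wrist force passes 120 N, or if a joint passes its speed limit or range.

## Working session

There is one attempt and no reset: what is moved stays moved. The work goes in short steps, Python scripts to look and compute and a shell command to move; the robot and the scene stay as the last step left them, time stands still between calls to the robot, and variables do not carry over. Pictures are saved under pics/ and viewed, and the job is handed in when it is done.

```bash
ls; mkdir -p pics
python3 - <<'E'
from bench import arm
import cv2,numpy as np
s=arm.read_state();print({k:np.round(v,3).tolist() for k,v in s.items()})
for n in ("scene","side"):
    p=arm.camera_params(n);print(n,np.round(p["mtx"],1).tolist(),p["k1"],np.round(p["R"],4).tolist(),np.round(p["t"],1).tolist())
    im,d=arm.get_image(n);cv2.imwrite(f"pics/{n}0.png",im);np.savez(f"{n}0.npz",im=im,d=d)
E
```

```text
pics
{'clock': 0.0, 'joints': [0.259, 0.386, 0.007, -0.0, -1.194, -0.259], 'joint_vel': [-0.001, 0.001, 0.0, -0.002, 0.0, 0.002], 'joint_efforts': [-0.001, -39.229, 18.84, 4.186, -0.005, 0.0], 'position': [624.789, 0.024, 403.608], 'ee_rot': [-0.707, 0.707, 0.001, -0.001], 'contact_force': [0.144, -0.271, -0.803], 'wrist_torque': [0.023, -0.009, 0.018], 'gripper_width': 85.279}
scene [[410.1, 0.0, 321.2], [0.0, 410.1, 197.5], [0.0, 0.0, 1.0]] 0.03010894607922431 [[0.5, 0.8657, 0.0221], [0.5506, -0.2981, -0.7798], [-0.6685, 0.4021, -0.6257]] [-299.8, -251.2, 1259.2]
side [[487.3, 0.0, 321.4], [0.0, 487.3, 193.2], [0.0, 0.0, 1.0]] -0.0017129292139266112 [[0.7872, -0.6167, -0.0043], [-0.2873, -0.3606, -0.8874], [0.5457, 0.6998, -0.461]] [-470.5, 267.8, 645.2]
```

View pics/scene0.png

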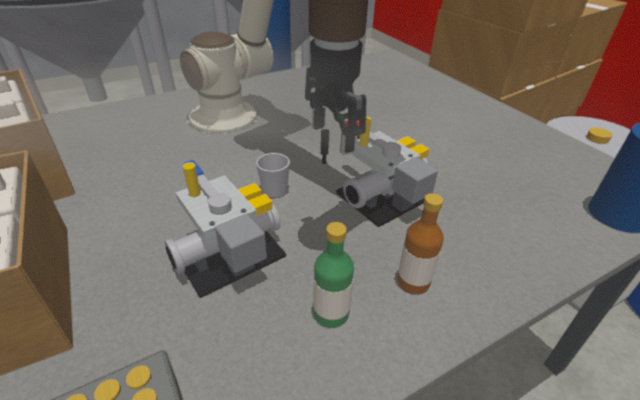

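View pics/side0.png

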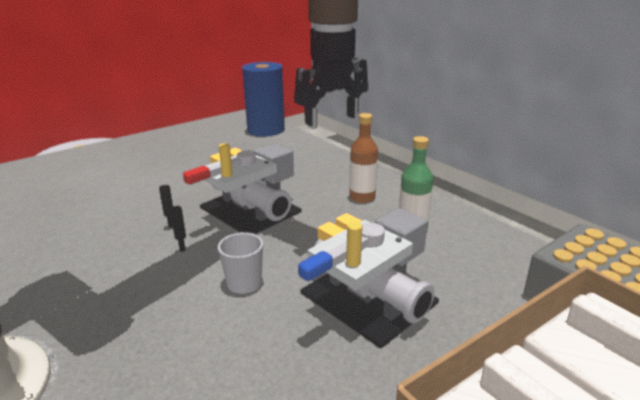

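The scene view shows the robot at (215,80), the red valve's pin at (366,130), the blue valve's pin at (191,180), the cup at (273,175), and the bottles at (333,275) and (420,245). The side view shows the red handle at (197,174) with its pin at (225,160), the blue handle at (316,265) with its pin at (354,243), and an unidentified black thing at (173,215). Next I build helpers and measure.

```bash
cat > h.py <<'E'
import cv2,numpy as np
from scipy.spatial.transform import Rotation as Rot
def dist(p): return np.array([p["k1"],0,0,0,0.])
def proj(p,X):
    r,_=cv2.Rodrigues(np.array(p["R"]));return cv2.projectPoints(np.float64(X).reshape(-1,1,3),r,np.float64(p["t"]),np.float64(p["mtx"]),dist(p))[0].reshape(-1,2)
def rays(p,uv):
    n=cv2.undistortPoints(np.float64(uv).reshape(-1,1,2),np.float64(p["mtx"]),dist(p)).reshape(-1,2)
    R=np.array(p["R"]);t=np.array(p["t"]);return -R.T@t,np.c_[n,np.ones(len(n))]@R
def onplane(p,uv,z):
    c,d=rays(p,uv);return c+d*((z-c[2])/d[:,2])[:,None]
def points(p,uv,depth):
    c,d=rays(p,uv);return c+d*np.float64(depth)[:,None]
def cross(p1,u1,p2,u2):
    c1,d1=rays(p1,[u1]);c2,d2=rays(p2,[u2]);A=np.c_[d1[0],-d2[0]];k=np.linalg.lstsq(A,c2-c1,rcond=None)[0]
    a=c1+k[0]*d1[0];b=c2+k[1]*d2[0];return (a+b)/2,np.linalg.norm(a-b)
E
python3 - <<'E'
from bench import arm
from h import *
s=arm.read_state();p=arm.camera_params("wrist");im,d=arm.get_image("wrist")
cv2.imwrite("pics/wrist0.png",im);print(np.round(p["R"],3).tolist(),np.round(-np.array(p["R"]).T@p["t"],1),np.round(s["position"],1))
for n in("scene","side"):
    q=arm.camera_params(n);print(n,proj(q,[[625,0,404],[625,0,231],[500,0,0],[500,200,0],[500,-200,0]]).round().tolist())
    f=np.load(n+"0.npz");D=f["d"];hsv=cv2.cvtColor(f["im"],cv2.COLOR_BGR2HSV)
    for nm,lo,hi in(("red",(172,120,60),(180,255,255)),("red2",(0,150,60),(6,255,255)),("yel",(18,140,90),(32,255,255)),("blue",(105,120,60),(125,255,255))):
        m=cv2.inRange(hsv,lo,hi);k,l,st,c=cv2.connectedComponentsWithStats(m)
        for i in range(1,k):
            if 30<st[i,4]<3000:
                v,u=np.nonzero((l==i)&(D>0))
                if len(u): X=points(q,np.c_[u,v],D[v,u]);print(nm,st[i].tolist(),np.median(X,0).round().tolist(),np.percentile(X,2,0).round().tolist(),np.percentile(X,98,0).round().tolist())
f=np.load("side0.npz");
cv2.imwrite("pics/side_crop.png",cv2.resize(f["im"][130:270,130:310],None,fx=4,fy=4))
u,v=np.meshgrid(range(160,190),range(185,250));D=f["d"][v,u];g=f["im"][v,u].max(-1);m=(g<45)&(D>0)
q=arm.camera_params("side");X=points(q,np.c_[u[m],v[m]],D[m]);print(np.percentile(X,[5,50,95],axis=0).round())
E
```

```text
[[-1.0, -0.0, 0.001], [0.0, 0.958, 0.286], [-0.001, 0.286, -0.958]] [624.  -72.8 372.5] [624.8   0.  403.7]
scene [[336.0, 42.0], [332.0, 146.0], [299.0, 208.0], [372.0, 183.0], [213.0, 238.0]]
red2 [373, 0, 70, 54, 2556] [-1773.0, 2311.0, -454.0] [-2237.0, 2284.0, -643.0] [-1488.0, 2337.0, -253.0]
yel [360, 117, 11, 29, 141] [500.0, 166.0, 144.0] [489.0, 159.0, 120.0] [503.0, 175.0, 180.0]
yel [588, 128, 24, 15, 262] [458.0, 1327.0, -194.0] [422.0, 1305.0, -215.0] [488.0, 1376.0, -189.0]
yel [398, 137, 31, 22, 264] [555.0, 270.0, 114.0] [514.0, 251.0, 99.0] [580.0, 287.0, 116.0]
yel [183, 163, 16, 33, 331] [499.0, -216.0, 157.0] [486.0, -224.0, 120.0] [502.0, -207.0, 180.0]
yel [239, 184, 33, 31, 530] [557.0, -116.0, 114.0] [513.0, -135.0, 98.0] [582.0, -99.0, 116.0]
yel [424, 194, 19, 18, 263] [794.0, 83.0, 199.0] [778.0, 74.0, 185.0] [803.0, 98.0, 200.0]
yel [327, 222, 19, 21, 317] [779.0, -84.0, 199.0] [763.0, -95.0, 186.0] [788.0, -70.0, 201.0]
yel [127, 366, 23, 23, 393] [790.0, -378.0, 91.0] [777.0, -390.0, 88.0] [802.0, -366.0, 93.0]
yel [95, 380, 25, 20, 394] [789.0, -413.0,
[... 637 characters left out ...]
.0], [333.0, 129.0], [281.0, 259.0], [229.0, 217.0], [351.0, 316.0]]
red [240, 60, 46, 56, 123] [1976.0, 2317.0, -231.0] [905.0, 583.0, -612.0] [2071.0, 2343.0, 184.0]
red2 [184, 167, 25, 16, 266] [429.0, 177.0, 133.0] [409.0, 171.0, 122.0] [454.0, 189.0, 139.0]
yel [211, 145, 27, 31, 343] [489.0, 164.0, 144.0] [480.0, 159.0, 111.0] [568.0, 281.0, 179.0]
yel [318, 215, 43, 51, 826] [492.0, -210.0, 124.0] [480.0, -224.0, 103.0] [573.0, -102.0, 180.0]
blue [244, 64, 38, 71, 1006] [831.0, 573.0, 129.0] [803.0, 559.0, 14.0] [891.0, 643.0, 200.0]
blue [299, 252, 33, 28, 601] [427.0, -205.0, 136.0] [407.0, -210.0, 122.0] [453.0, -190.0, 140.0]
[[357. 131.  11.]
 [365. 136.  55.]
 [384. 236.  91.]]
```

View pics/wrist0.png

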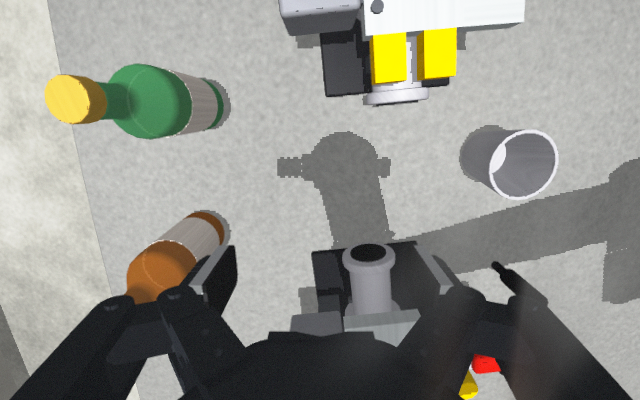

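View pics/side_crop.png

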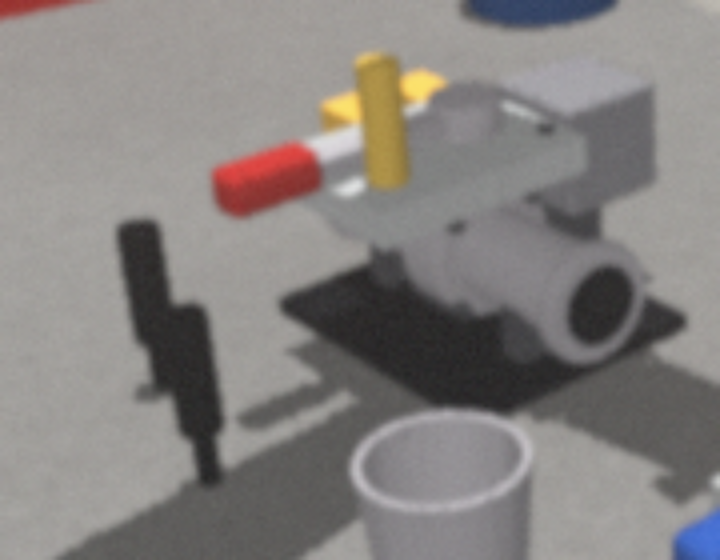

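Look-alikes for the pin: 
- Red-valve yellow pin, side (225,160), beside the red handle. This is the one to take, at about (491,167).
- Blue-valve yellow pin, side (354,243). Leave it.
- Two black look-alike pins, side (167,205) and (178,225), at about (365,135) and (384,236). Leave them.

The 4x crop shows the yellow pin standing right beside the red lever, which confirms the choice. I'll move above the red valve for a close wrist view.

```bash
python3 -m jog '[[[-54,20,-20,0],[-108,42,-45,0],[-162,63,-45,0],[-216,84,-45,0],[-270,105,-45,0]]]'; python3 -m jog '[[[0,0,0,0],[0,0,0,0],[0,0,0,0],[0,0,0,0],[0,0,0,0]]]'
cat > snap.py <<'E'
from bench import arm
from h import *
import pickle,sys
n=sys.argv[1]
for c in sys.argv[2:]:
    s=arm.read_state();p=arm.camera_params(c);im,d=arm.get_image(c);pickle.dump((s,p,im,d),open(f"{c}_{n}.pkl","wb"));cv2.imwrite(f"pics/{c}_{n}.png",im)
print(np.round(s["position"],1),np.round(s["ee_rot"],4),np.round(s["contact_force"],1),np.round(s["gripper_width"],1),np.round(s["clock"],2))
E
python3 snap.py 1 wrist
```

```text
clock: 0.78
position: [518.9, 271.6, 448.9]
ee_rot: [-0.707, 0.707, 0.001, -0.001]
contact_force: [1.1, 0.6, 0.3]
gripper_width: 85.6
clock: 1.4
position: [519.3, 270.8, 449.0]
ee_rot: [-0.707, 0.708, 0.001, -0.001]
contact_force: [0.5, 0.4, -0.3]
gripper_width: 85.6
[519.3 270.8 449. ] [-7.066e-01  7.077e-01  6.000e-04 -7.000e-04] [ 0.5  0.4 -0.3] 85.6 1.4
```

View pics/wrist_1.png

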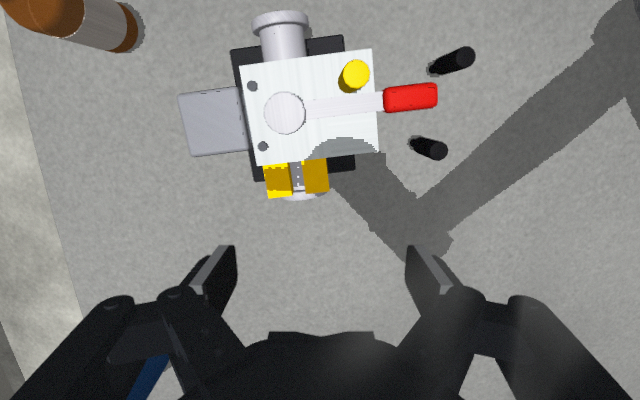

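The wrist view shows the pin top at (355,72), the hub at (284,112), the handle at (410,97), the cheeks at (278,180) and (315,175), and the black look-alikes at (462,57) and (438,150).

```bash
cat > meas.py <<'E'
import pickle,sys
from h import *
s,p,im,d=pickle.load(open(sys.argv[1],"rb"))
hsv=cv2.cvtColor(im,cv2.COLOR_BGR2HSV)
def comps(lo,hi,amin=60):
    m=cv2.inRange(hsv,lo,hi);k,l,st,c=cv2.connectedComponentsWithStats(m)
    return [((l==i).astype(np.uint8),st[i],c[i]) for i in range(1,k) if st[i,4]>amin]
def rep(nm,z,uv,mask):
    v,u=np.nonzero((mask>0)&(d>0));X=points(p,np.c_[u,v],d[v,u])
    print(nm,"px",np.round(uv,1),"plane",onplane(p,[uv],z)[0].round(1),"depth med",np.median(X,0).round(1),"zmax",np.percentile(X[:,2],98).round(1))
for m,st,c in comps((20,120,60),(35,255,255)): 
    z=115
    rep("yel %s"%st.tolist(),z,c,m)
    v,u=np.nonzero((m>0)&(d>0));X=points(p,np.c_[u,v],d[v,u])
    t=abs(X[:,2]-180)<4
    if t.sum()>50:
        (cc,r)=cv2.minEnclosingCircle(np.c_[u,v][t].astype(np.float32));print("  pin top",np.round(cc,1),r,onplane(p,[cc],180)[0].round(1), X[t].mean(0).round(1))
    t=abs(X[:,2]-115)<4
    if t.sum()>50:
        R=cv2.minAreaRect(X[t][:,:2].astype(np.float32));print("  cheek rect",np.round(R[0],1),np.round(R[1],1),round(R[2],2))
for m,st,c in comps((0,150,60),(6,255,255))+comps((172,150,60),(180,255,255)):
    v,u=np.nonzero((m>0)&(d>0));X=points(p,np.c_[u,v],d[v,u]);t=X[:,2]>136
    R=cv2.minAreaRect(X[t][:,:2].astype(np.float32)) if t.sum()>20 else None;print("red",st.tolist(),X[t].mean(0).round(1),R)
# plate top
v,u=np.nonzero(d>0);X=points(p,np.c_[u,v],d[v,u]);g=hsv[v,u]
t=(abs(X[:,2]-115)<3)&(g[:,1]<60)&(v<235)
M=np.zeros(d.shape,np.uint8);M[v[t],u[t]]=1;k,l,st,c=cv2.connectedComponentsWithStats(M);i=1+st[1:,4].argmax()
v,u=np.nonzero(l==i);P=points(p,np.c_[u,v],d[v,u]);R=cv2.minAreaRect(P[:,:2].astype(np.float32));print("plate",np.round(P.mean(0),1),R)
# hub
v,u=np.nonzero((d>0));X=points(p,np.c_[u,v],d[v,u]);g=hsv[v,u];t=(abs(X[:,2]-136)<3)&(g[:,1]<60)&(v<235)
M=np.zeros(d.shape,np.uint8);M[v[t],u[t]]=1;k,l,st,c=cv2.connectedComponentsWithStats(M)
for i in range(1,k):
    if st[i,4]>100: v,u=np.nonzero(l==i);P=points(p,np.c_[u,v],d[v,u]);print("hub",st[i].tolist(),cv2.minEnclosingCircle(P[:,:2].astype(np.float32)),P.mean(0).round(1))
# black
v,u=np.nonzero((d>0));X=points(p,np.c_[u,v],d[v,u]);g=im[v,u].max(-1);t=(g<45)&(X[:,2]>20)&(v<235)&(X[:,0]<410)
M=np.zeros(d.shape,np.uint8);M[v[t],u[t]]=1;k,l,st,c=cv2.connectedComponentsWithStats(M)
for i in range(1,k):
    if st[i,4]>40: v,u=np.nonzero(l==i);P=points(p,np.c_[u,v],d[v,u]);print("black",st[i].tolist(),np.median(P,0).round(1),P.min(0).round(1),P.max(0).round(1))
E
python3 meas.py wrist_1.pkl
```

```text
yel [338, 60, 32, 33, 767] px [353.4  75.8] plane [486.  164.8 115. ] depth med [492.6 171.9 179.2] zmax 180.8
  pin top [355.4  74.1] 14.87203311920166 [491.5 170.7 180. ] [491.4 170.5 179.4]
yel [301, 158, 29, 36, 841] px [315.4 175.3] plane [524.  264.6 115. ] depth med [524.3 265.  114.7] zmax 116.2
  cheek rect [524.3 265.5] [26.4 37.3] 7.12
yel [262, 163, 32, 36, 891] px [277.9 180. ] plane [564.5 269.8 115. ] depth med [564.6 270.  114.6] zmax 116.2
  cheek rect [565.6 270.4] [26.9 36.9] 7.12
red [383, 83, 55, 30, 1349] [434.1 185.5 138. ] ((434.136962890625, 185.5264892578125), (49.0798454284668, 21.81796646118164), 6.55036735534668)
plate [532.1 196.6 114.6] ((530.2662353515625, 196.78404235839844), (134.9867706298828, 100.6681137084961), 6.674924850463867)
hub [264, 91, 41, 44, 1407] ((553.3722534179688, 199.60202026367188), 20.112184524536133) [552.9 199.3 135.5]
black [433, 47, 42, 27, 719] [374.1 144.9  86.7] [358.  133.3  30.7] [379.  153.6  96.2]
black [413, 137, 35, 23, 542] [392.1 239.7  91.8] [375.9 230.3  30.6] [396.7 251.1  96.5]
```

Everything agrees: the stem is at (553.2,199.5) with yaw about 7.0°. The predicted bore is (491.4,169.7), against a measured pin of (491.5,170.6). The predicted cheek midpoint is (544.9,267.5), against (545.0,267.9). Next I go above the pin.

```bash
python3 -m jog '[[[40,10,20,-3],[80,22,50,-7],[100,28,69,-7],[100,28,69,-7],[100,28,69,-7]]]' 60; python3 -m jog '[[[0,0,0,0],[0,0,0,0],[0,0,0,0],[0,0,0,0],[0,0,0,0]]]'; python3 snap.py 2 wrist; python3 meas.py wrist_2.pkl | head -5
```

```text
clock: 2.08
position: [491.6, 171.5, 381.0]
ee_rot: [0.749, -0.663, -0.0, -0.0]
contact_force: [0.9, 0.1, -0.5]
gripper_width: 60.0
clock: 2.7
position: [491.6, 171.5, 381.0]
ee_rot: [0.749, -0.663, -0.0, -0.0]
contact_force: [0.1, -0.6, -0.5]
gripper_width: 60.3
[491.6 171.5 381. ] [ 7.486e-01 -6.630e-01 -2.000e-04 -3.000e-04] [ 0.1 -0.6 -0.5] 60.3 2.7
yel [305, 187, 34, 55, 1445] px [321.3 215.1] plane [489.  185.7 115. ] depth med [491.6 164.1 178.7] zmax 180.7
  pin top [321.4 225.5] 16.696651458740234 [491.  168.7 180. ] [491.1 168.9 179.4]
yel [260, 273, 31, 33, 953] px [275.8 289. ] plane [522.7 265.  115. ] depth med [522.7 265.9 114.7] zmax 115.9
  cheek rect [524.3 265.9] [26.8 37.3] 7.02
red [357, 212, 64, 33, 1794] [434.5 183.8 138.2] ((435.54815673828125, 176.4872589111328), (49.36441421508789, 37.75748062133789), 6.993941783905029)
```

View pics/wrist_2.png

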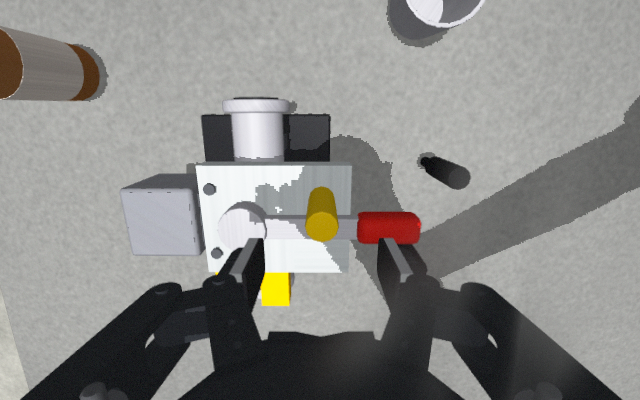

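The wrist view has the pin at (321,215), centred between the open fingers at (250,270) and (395,270). Descend.

```bash
python3 -m jog '[[[2,0,20,0],[2,0,42,0],[2,0,63,0],[2,0,63,0],[2,0,63,0]]]'; python3 -m jog '[[[0,0,0,0],[0,0,0,0],[0,0,0,0],[0,0,0,0],[0,0,0,0]]]' 10; python3 -m jog '[[[0,0,0,0],[0,0,0,0],[0,0,0,0],[0,0,0,0],[0,0,0,0]]]'; python3 snap.py 3 wrist side
```

```text
clock: 3.38
position: [492.2, 169.8, 318.8]
ee_rot: [0.749, -0.663, 0.0, -0.001]
contact_force: [-0.6, 0.2, 0.6]
gripper_width: 59.9
clock: 4.0
position: [492.3, 169.9, 319.7]
ee_rot: [0.749, -0.663, 0.0, -0.001]
contact_force: [-1.0, -0.7, 5.2]
gripper_width: 20.8
clock: 4.62
position: [492.3, 169.9, 319.7]
ee_rot: [0.749, -0.663, 0.0, -0.001]
contact_force: [-1.3, -0.4, 4.0]
gripper_width: 20.7
[492.3 169.9 319.7] [ 7.488e-01 -6.628e-01  4.000e-04 -1.400e-03] [-0.6  0.1  2.9] 20.1 4.68
```

View pics/wrist_3.png

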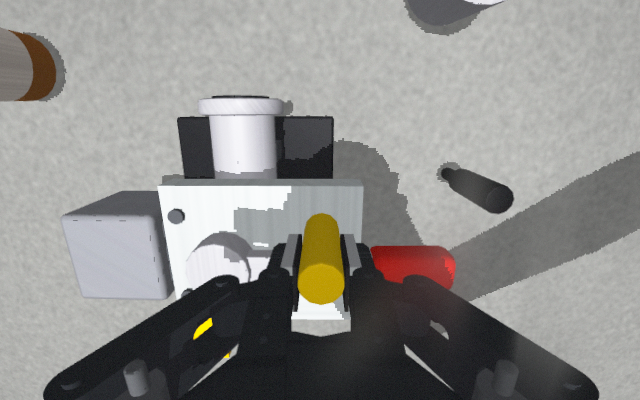

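View pics/side_3.png

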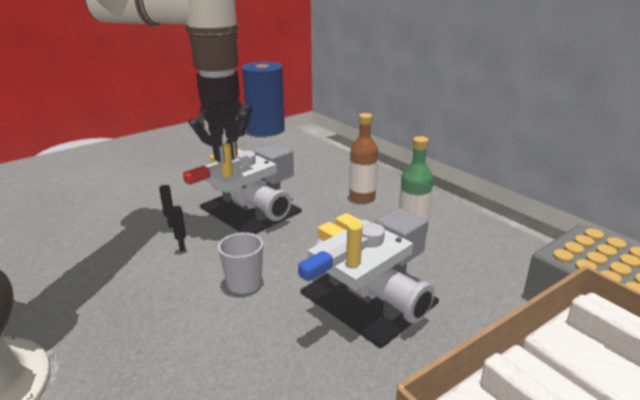

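The pin is held between the pads, with its top at wrist (320,285). Lift straight up.

```bash
python3 -m jog '[[[0,0,-8,0],[0,0,-20,0],[0,0,-35,0],[0,0,-50,0],[0,0,-65,0]]]';python3 -m jog '[[[0,0,0,0],[0,0,0,0],[0,0,0,0],[0,0,0,0],[0,0,0,0]]]'; python3 snap.py 4 wrist scene side
python3 - <<'E'
import cv2,numpy as np
a=cv2.imread('pics/scene_4.png')[70:220,290:470];b=cv2.imread('pics/side_4.png')[70:220,150:330]
cv2.imwrite('pics/c4.png',cv2.resize(np.hstack([a,b]),None,fx=2.2,fy=2.2))
E
```

```text
clock: 5.35
position: [492.1, 169.7, 386.1]
ee_rot: [0.749, -0.663, 0.001, -0.002]
contact_force: [1.3, -0.7, -0.0]
gripper_width: 20.6
clock: 5.98
position: [492.2, 169.8, 385.7]
ee_rot: [0.749, -0.663, 0.0, -0.002]
contact_force: [0.3, -0.9, -0.8]
gripper_width: 20.4
[492.2 169.8 385.9] [ 7.488e-01 -6.628e-01  5.000e-04 -1.700e-03] [-0.1 -0.6 -0.9] 20.6 6.08
```

View pics/c4.png

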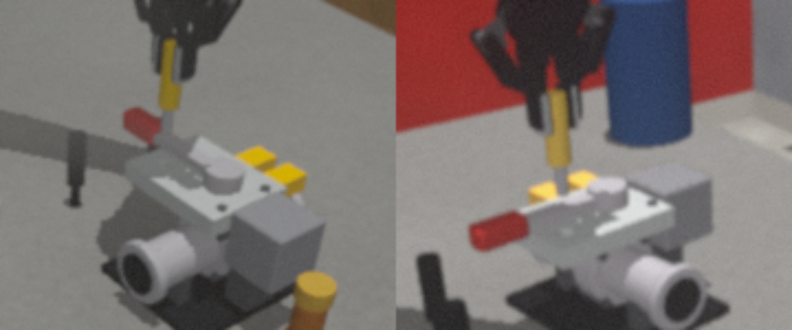

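View pics/wrist_4.png

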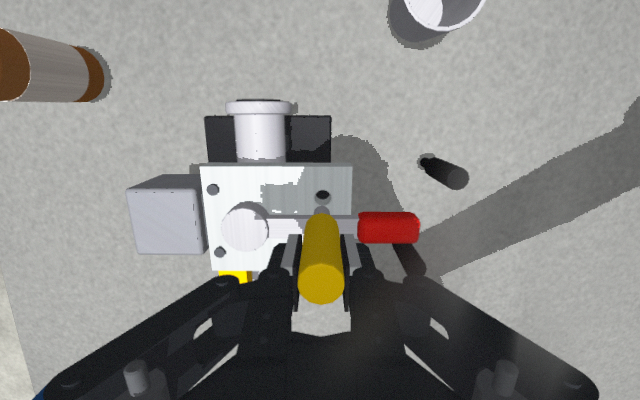

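The pin is up: the shank is clear of the plate in both views and the bore shows empty at wrist (322,195). Carry it over the notch. The tool axes line up with the station, so that is 85.5 mm along -x and 65 mm along -y.

```bash
python3 -m jog '[[[-17,-13,0,0],[-35,-26,0,0],[-52,-40,0,0],[-70,-53,0,0],[-85.5,-65,0,0]]]';python3 -m jog '[[[0,0,0,0],[0,0,0,0],[0,0,0,0],[0,0,0,0],[0,0,0,0]]]'; python3 snap.py 5 wrist scene side
python3 - <<'E'
import cv2,numpy as np
a=cv2.imread('pics/scene_5.png')[60:220,320:480];b=cv2.imread('pics/side_5.png')[60:220,150:310]
cv2.imwrite('pics/c5.png',cv2.resize(np.hstack([a,b]),None,fx=2.5,fy=2.5,interpolation=2))
E
```

```text
clock: 6.75
position: [546.7, 263.3, 386.1]
ee_rot: [0.749, -0.663, 0.0, -0.002]
contact_force: [0.4, -0.1, -0.2]
gripper_width: 20.6
clock: 7.38
position: [546.6, 263.0, 386.3]
ee_rot: [0.749, -0.663, 0.0, -0.002]
contact_force: [-0.2, -0.0, -1.0]
gripper_width: 20.6
[546.6 263.1 386.3] [ 7.488e-01 -6.628e-01  5.000e-04 -1.800e-03] [-0.7 -0.4 -1. ] 20.6 7.48
```

View pics/c5.png

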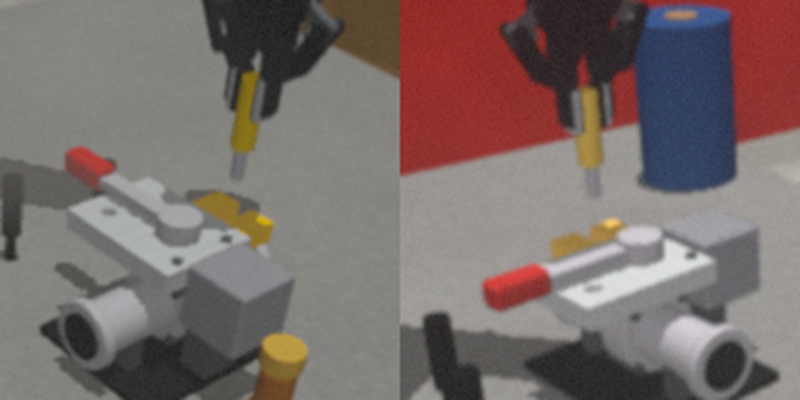

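View pics/wrist_5.png

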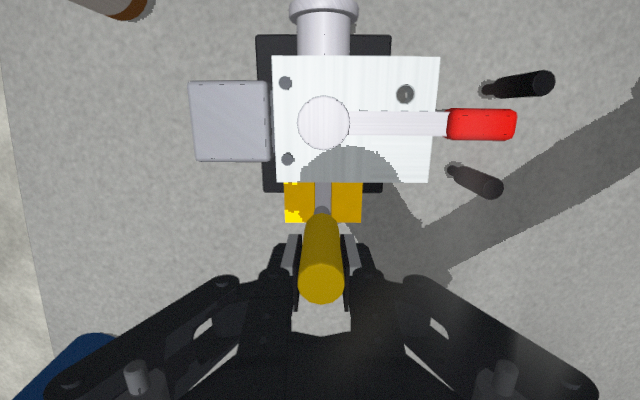

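The pin hangs ahead of the slot, with its shank end at about wrist (322,210) and the slot at about (323,195). I'll check the numbers.

Run:
```python
import pickle
from h import *
s,p,im,d=pickle.load(open("wrist_5.pkl","rb"))
cv2.imwrite("pics/w5c.png",cv2.resize(im[165:255,270:375],None,fx=6,fy=6,interpolation=2))
hsv=cv2.cvtColor(im,cv2.COLOR_BGR2HSV);y=cv2.inRange(hsv,(18,120,40),(38,255,255))
for r in (186,192,198,203): print(r,np.nonzero(y[r,270:375])[0][[0,-1]]+270,[i for i in range(290,350) if not y[r,i]])
yaw=np.radians(6.95);A=np.array([[np.cos(yaw),np.sin(yaw)],[-np.sin(yaw),np.cos(yaw)]]);st=np.array([553.2,199.5])
for r in (186,192,198,203):
    g=[i for i in range(300,345) if not y[r,i]]
    if g: print(r,[(A@(q[:2]-st)).round(1).tolist() for q in onplane(p,[[g[0]-.5,r],[g[-1]+.5,r]],115)])
# shank: depth close to tool
v,u=np.mgrid[195:225,300:345];D=d[v,u];X=points(p,np.c_[u.ravel(),v.ravel()],D.ravel());k=(X[:,2]>140)&(X[:,2]<180)&(D.ravel()>0)&(y[v,u].ravel()==0)
Z=X[k];S=(Z[:,:2]-st)@A.T;print(k.sum(),"z",np.percentile(Z[:,2],[1,50,99]).round(1),"st x",np.percentile(S[:,0],[1,50,99]).round(1),"st y",np.percentile(S[:,1],[1,50,99]).round(1))
# hub check
```

```text
186 [284 362] [315, 316, 317, 318, 319, 320, 321, 322, 323, 324, 325, 326, 327, 328, 329, 330]
192 [284 362] [315, 316, 317, 318, 319, 320, 321, 322, 323, 324, 325, 326, 327, 328, 329, 330]
198 [284 361] [315, 316, 317, 318, 319, 320, 321, 322, 323, 324, 325, 326, 327, 328, 329, 330]
203 [284 361] [315, 316, 317, 318, 319, 320, 321, 322, 323, 324, 325, 326, 327, 328, 329, 330]
186 [[6.9, 53.8], [-6.9, 53.8]]
192 [[6.9, 59.2], [-7.0, 59.1]]
198 [[6.9, 64.6], [-7.0, 64.6]]
203 [[7.0, 69.2], [-7.1, 69.2]]
100 z [153.1 161.1 168.8] st x [-4.7  0.7  6.1] st y [58.1 59.1 63. ]
```

View pics/w5c.png

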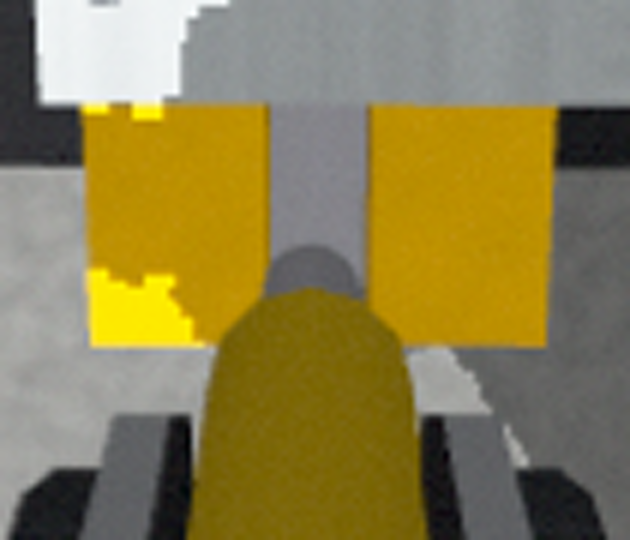

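The shank axis is at station (0.7, ~64) and the slot runs ±7 about x=0. I nudge 0.6 mm and lower to 3 mm above seat.

```bash
python3 -m jog '[[[0,0.6,12,0],[0,0.6,24,0],[0,0.6,32,0],[0,0.6,32,0],[0,0.6,32,0]]]'; python3 -m jog '[[[0,0,8,0],[0,0,16,0],[0,0,24,0],[0,0,31,0],[0,0,31,0]]]'; python3 snap.py 6 wrist scene;  python3 - <<'E'
import cv2,numpy as np
a=cv2.imread('pics/scene_6.png')[90:200,350:460];b=cv2.imread('pics/wrist_6.png')[150:260,265:375]
cv2.imwrite('pics/c6.png',cv2.resize(np.hstack([a,b]),None,fx=3.6,fy=3.6,interpolation=2))
E
```

```text
clock: 8.15
position: [546.3, 263.3, 354.4]
ee_rot: [0.749, -0.663, 0.001, -0.002]
contact_force: [-1.3, -0.3, -1.8]
gripper_width: 20.5
clock: 8.78
position: [546.3, 263.2, 322.4]
ee_rot: [0.749, -0.663, 0.0, -0.001]
contact_force: [0.4, -0.2, -1.3]
gripper_width: 20.6
[546.5 263.3 323. ] [ 7.489e-01 -6.627e-01  7.000e-04 -1.500e-03] [ 0.2  0.5 -0.6] 20.4 8.82
```

View pics/c6.png

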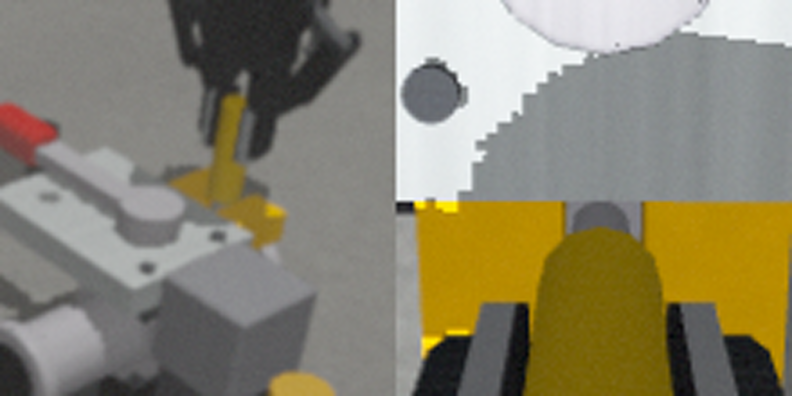

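The shank is in the slot, between the cheeks and just clear of the closed end, with no contact force. Lower gently to the seat.

```bash
python3 -m jog '[[[0,0,1,0],[0,0,2,0],[0,0,2.5,0],[0,0,3,0],[0,0,3,0]]]'; python3 -m jog '[[[0,0,0.5,0],[0,0,1,0],[0,0,1,0],[0,0,1,0],[0,0,1,0]]]'
```

```text
clock: 9.5
position: [546.5, 263.4, 320.5]
ee_rot: [0.749, -0.663, 0.001, -0.002]
contact_force: [-0.1, -0.6, -1.2]
gripper_width: 20.6
clock: 10.12
position: [546.6, 263.4, 319.7]
ee_rot: [0.749, -0.663, 0.001, -0.002]
contact_force: [-1.3, -0.5, 1.8]
gripper_width: 20.7
```

```bash
python3 -m jog '[[[0,0,0.5,0],[0,0,1,0],[0,0,1.5,0],[0,0,1.5,0],[0,0,1.5,0]]]'; python3 snap.py 7 scene side;  python3 - <<'E'
import cv2,numpy as np
a=cv2.imread('pics/scene_7.png')[90:200,350:460];b=cv2.imread('pics/side_7.png')[90:200,190:300]
cv2.imwrite('pics/c7.png',cv2.resize(np.hstack([a,b]),None,fx=3.6,fy=3.6,interpolation=2))
E
```

```text
clock: 10.75
position: [546.5, 263.4, 319.6]
ee_rot: [0.749, -0.662, 0.001, -0.002]
contact_force: [-4.2, -1.1, 8.2]
gripper_width: 20.9
[546.4 263.4 319.6] [ 0.7491 -0.6624  0.001  -0.0023] [-4.  -0.7  7.1] 20.2 10.8
```

View pics/c7.png

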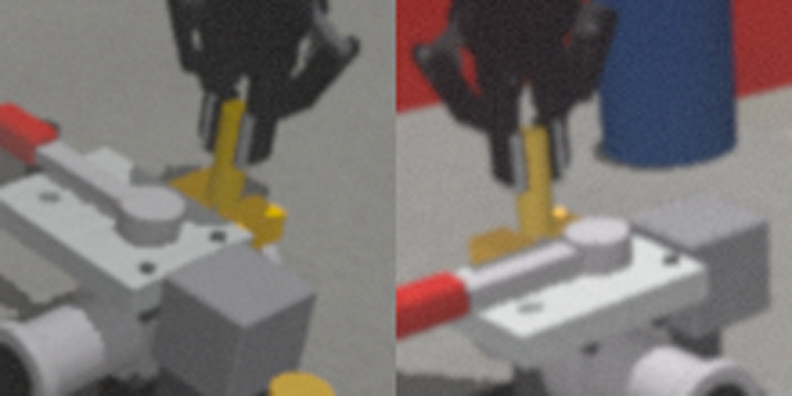

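It is seated: contact came at the same TCP height (319.6) as in the bore, with 8 N. Release and retreat straight up.

```bash
python3 -m jog '[[[0,0,0,0],[0,0,0,0],[0,0,0,0],[0,0,0,0],[0,0,0,0]]]' 50; python3 -m jog '[[[0,0,-10,0],[0,0,-25,0],[0,0,-45,0],[0,0,-65,0],[0,0,-85,0]]]';python3 -m jog '[[[-20,0,0,0],[-40,0,0,0],[-60,0,0,0],[-60,0,0,0],[-60,0,0,0]]]'; python3 snap.py 8 wrist
```

```text
clock: 11.48
position: [546.5, 263.4, 319.5]
ee_rot: [0.749, -0.662, 0.001, -0.002]
contact_force: [1.1, 0.3, 0.7]
gripper_width: 50.1
clock: 12.1
position: [546.1, 263.2, 406.7]
ee_rot: [0.749, -0.662, 0.001, -0.003]
contact_force: [0.2, -0.4, 0.0]
gripper_width: 50.2
clock: 12.72
position: [538.6, 323.1, 406.1]
ee_rot: [0.749, -0.662, 0.001, -0.002]
contact_force: [0.1, 0.6, 0.1]
gripper_width: 49.9
[538.6 323.1 406.1] [ 0.7493 -0.6622  0.0012 -0.0024] [0.1 0.6 0.1] 49.9 12.72
```

View pics/wrist_8.png

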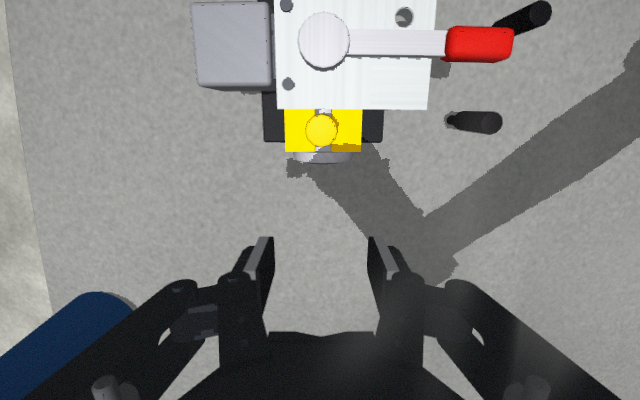

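Run:
```python
import pickle
from h import *
s,p,im,d=pickle.load(open("wrist_8.pkl","rb"))
v,u=np.nonzero(d>0);X=points(p,np.c_[u,v],d[v,u]);yaw=np.radians(6.95);A=np.array([[np.cos(yaw),np.sin(yaw)],[-np.sin(yaw),np.cos(yaw)]]);st=np.array([553.2,199.5])
S=(X[:,:2]-st)@A.T
k=(np.hypot(S[:,0],S[:,1]-64)<20)&(X[:,2]>165)&(v<220);print(k.sum(),"top z",np.percentile(X[k,2],[2,50,98]).round(1),"centre",cv2.minEnclosingCircle(S[k].astype(np.float32)))
k=(abs(X[:,2]-136)<2.5)&(np.hypot(*S.T)<25);print("hub",cv2.minEnclosingCircle(S[k].astype(np.float32)))
hsv=cv2.cvtColor(im,cv2.COLOR_BGR2HSV)[v,u];k=(hsv[:,0]<6)&(hsv[:,1]>150)&(X[:,2]>136);print("handle",cv2.minAreaRect(S[k].astype(np.float32)))
```

```text
828 top z [177.7 179.4 180.9] centre ((1.200566291809082, 64.72371673583984), 10.906399726867676)
hub ((-0.2624942362308502, 0.2063031941652298), 20.13571548461914)
handle ((-119.64105224609375, 0.8915195465087891), (21.5534610748291, 49.632083892822266), 89.39981842041016)
```

The pin is parked upright at station (1.2, 64.7) with its top at z≈180, fully down. The top shows at wrist (321,130). Next I close the gripper and go to the back side of the handle at station (-118, 48), then lower.

```bash
python3 -m jog '[[[15,25,0,0],[30,50,0,0],[45,75,0,0],[60,100,0,0],[75,118,0,0]]]' 0; python3 -m jog '[[[0,0,30,0],[0,0,60,0],[0,0,60,0],[0,0,60,0],[0,0,60,0]]]'; python3 snap.py 9 wrist side
python3 - <<'E'
from bench import arm;import numpy as np
s=arm.read_state();a=np.radians(6.95);A=np.array([[np.cos(a),np.sin(a)],[-np.sin(a),np.cos(a)]]);print((A@(np.array(s["position"])[:2]-[553.2,199.5])).round(1),np.round(s["joints"],2))
E
```

```text
clock: 13.4
position: [429.9, 232.6, 405.7]
ee_rot: [0.749, -0.663, 0.001, -0.003]
contact_force: [0.4, 0.2, 0.6]
gripper_width: -0.0
clock: 14.02
position: [430.6, 232.9, 347.1]
ee_rot: [0.749, -0.663, 0.001, -0.004]
contact_force: [0.1, -0.3, 1.0]
gripper_width: 0.1
[430.5 232.9 346.9] [ 0.749  -0.6626  0.0014 -0.0039] [-0.8 -0.7 -0.2] -0.1 14.08
[-117.9   48. ] [ 0.83  0.21 -0.41  0.   -0.95 -0.71]
```

View pics/wrist_9.png

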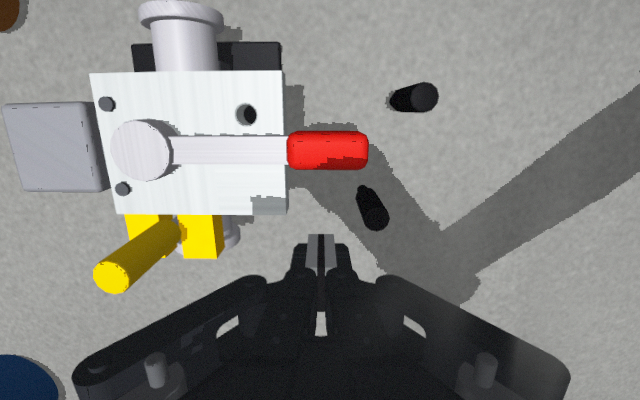

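View pics/side_9.png

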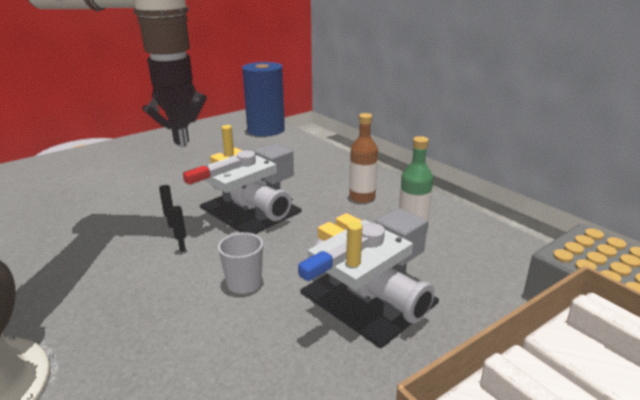

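The wrist view has the closed fingers at (321,260), the handle at (328,150), and the parked pin standing at (140,255). Lower to tip z≈119 behind the handle, staying above both the black pin (top 96) and the plate (115).

```bash
python3 -m jog '[[[0,0,20,0],[0,0,40,0],[0,0,55,0],[0,0,55,0],[0,0,55,0]]]'; python3 -m jog '[[[6,0,0,0],[12,0,0,0],[18,0,0,0],[22,0,0,0],[22,0,0,0]]]'
```

```text
clock: 14.75
position: [431.1, 233.4, 292.6]
ee_rot: [0.749, -0.662, 0.002, -0.005]
contact_force: [-0.2, -0.2, -0.8]
gripper_width: -0.1
clock: 15.38
position: [433.8, 211.2, 292.5]
ee_rot: [0.749, -0.663, 0.002, -0.005]
contact_force: [0.1, -0.1, 0.4]
gripper_width: -0.2
```

```bash
python3 -m jog '[[[10,0,0,0],[20,0,0,0],[30,0,0,0],[40,0,0,0],[50,-1,0,0]]]'; python3 snap.py 10 wrist side
```

```text
clock: 16.0
position: [442.1, 163.4, 293.0]
ee_rot: [0.749, -0.662, 0.002, -0.009]
contact_force: [0.0, 9.0, -1.5]
gripper_width: 0.1
[441.9 162.4 293. ] [ 0.7491 -0.6624  0.0017 -0.0077] [-0.1  4.   1.4] -0.2 16.05
```

View pics/wrist_10.png

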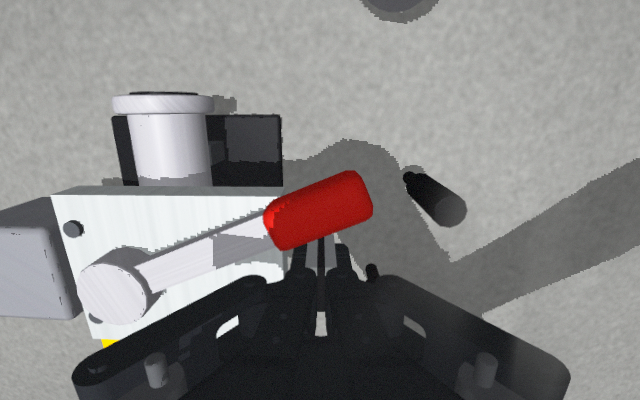

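The lever is turning, at about 22° with the handle at wrist (320,210). Keep following the arc.

```bash
python3 -m jog '[[[8,-1,0,0],[16,-3,0,0],[24,-5,0,0],[32,-8,0,0],[39,-11,0,0]]]'; python3 -m jog '[[[5,-4,0,0],[10,-8,0,0],[15,-12,0,0],[20,-16,0,0],[25,-20,0,0]]]'; python3 snap.py 11 wrist side
```

```text
clock: 16.73
position: [457.5, 125.0, 293.0]
ee_rot: [0.749, -0.662, 0.002, -0.007]
contact_force: [-0.5, 3.8, 0.6]
gripper_width: -0.1
clock: 17.35
position: [480.7, 102.1, 293.0]
ee_rot: [0.749, -0.663, 0.002, -0.007]
contact_force: [0.2, -0.2, -0.3]
gripper_width: -0.2
[481.1 102.  293. ] [ 0.7489 -0.6627  0.0018 -0.0068] [ 0.2 -0.5  0.8] 0.3 17.4
```

View pics/wrist_11.png

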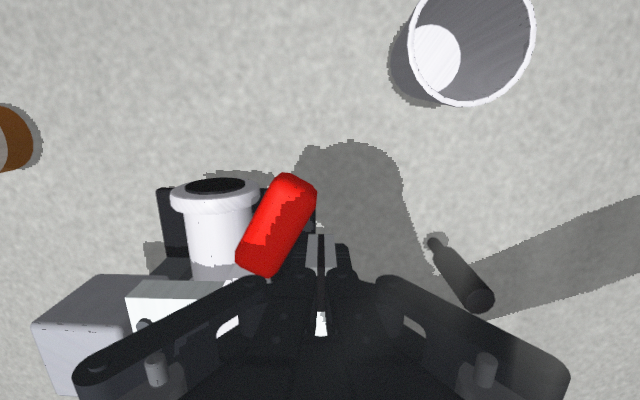

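View pics/side_11.png

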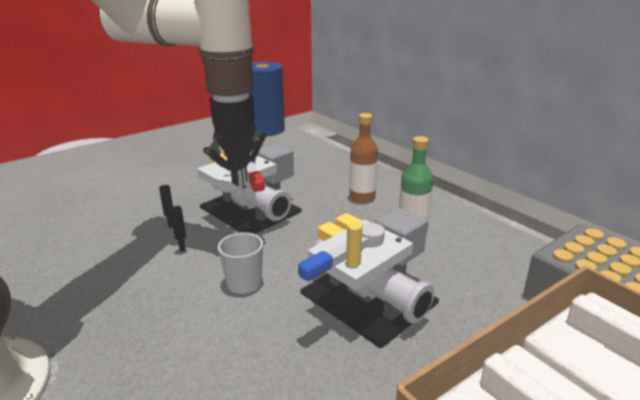

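The lever is past centre at about 60° and the handle is at wrist (277,225). Follow it to the stop.

```bash
python3 -m jog '[[[4,-5,0,0],[8,-10,0,0],[12,-15,0,0],[15,-20,0,0],[18,-25,0,0]]]'; python3 -m jog '[[[3,-7,0,0],[5,-14,0,0],[7,-20,0,0],[9,-26,0,0],[9,-30,0,0]]]'; python3 snap.py 12 wrist
python3 - <<'E'
from bench import arm;import numpy as np
s=arm.read_state();a=np.radians(6.95);A=np.array([[np.cos(a),np.sin(a)],[-np.sin(a),np.cos(a)]]);print((A@(np.array(s["position"])[:2]-[553.2,199.5])).round(1),np.round(s["joints"],2))
E
```

```text
clock: 18.08
position: [508.2, 87.2, 293.2]
ee_rot: [0.749, -0.663, 0.002, -0.007]
contact_force: [-0.3, 0.3, 0.3]
gripper_width: -0.1
clock: 18.7
position: [539.5, 81.8, 293.4]
ee_rot: [0.749, -0.663, 0.002, -0.007]
contact_force: [0.2, -0.5, -0.2]
gripper_width: 0.1
[539.5  81.8 293.4] [ 0.7487 -0.6629  0.0017 -0.0068] [ 0.2 -0.5 -0.2] 0.1 18.7
[ -27.7 -115.1] [ 0.45  0.36 -0.34 -0.   -0.86 -0.32]
```

View pics/wrist_12.png

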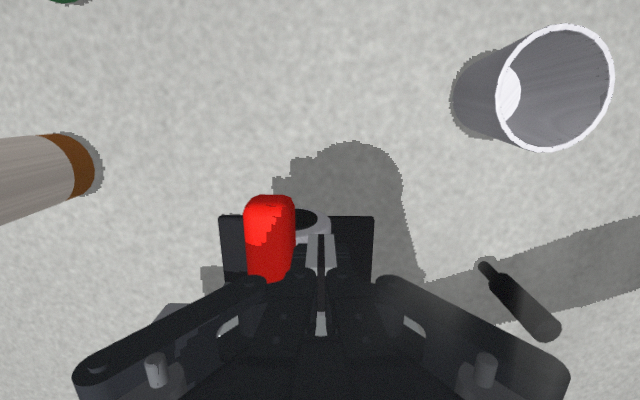

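The lever lies along the pipe, with the handle at wrist (268,235). I press gently to confirm it is at the stop.

```bash
python3 -m jog '[[[0,-1,0,0],[0,-2,0,0],[0,-3,0,0],[0,-4,0,0],[0,-5,0,0]]]'; python3 -m jog '[[[0,-1,0,0],[0,-2,0,0],[0,-2.5,0,0],[0,-3,0,0],[0,-3,0,0]]]'
```

```text
clock: 19.38
position: [541.7, 82.1, 293.2]
ee_rot: [0.749, -0.663, -0.001, -0.003]
contact_force: [-14.6, 3.0, 10.3]
gripper_width: 0.1
clock: 20.0
position: [542.6, 82.3, 293.2]
ee_rot: [0.749, -0.663, -0.003, 0.0]
contact_force: [-10.6, 2.2, 8.3]
gripper_width: 0.4
```

Firm contact, about 15 N with little movement, so it is at the stop. Back off sideways, rise, and go to a viewing pose.

```bash
python3 -m jog '[[[0,8,0,0],[0,16,0,0],[0,25,0,0],[0,25,0,0],[0,25,0,0]]]'; python3 -m jog '[[[0,0,-30,0],[0,0,-60,0],[0,0,-100,0],[0,0,-140,0],[0,0,-170,0]]]'; python3 -m jog '[[[-50,0,0,0],[-100,0,0,0],[-150,0,0,0],[-190,0,0,0],[-190,0,0,0]]]';python3 -m jog '[[[0,0,0,0],[0,0,0,0],[0,0,0,0],[0,0,0,0],[0,0,0,0]]]'; python3 snap.py 13 wrist scene side
python3 - <<'E'
import pickle
from h import *
s,p,im,d=pickle.load(open("wrist_13.pkl","rb"))
v,u=np.nonzero(d>0);X=points(p,np.c_[u,v],d[v,u]);yaw=np.radians(6.95);A=np.array([[np.cos(yaw),np.sin(yaw)],[-np.sin(yaw),np.cos(yaw)]]);st=np.array([553.2,199.5])
S=(X[:,:2]-st)@A.T
k=(np.hypot(S[:,0],S[:,1]-64)<20)&(X[:,2]>165)&(X[:,2]<195);print(k.sum(),"pin z",np.percentile(X[k,2],[2,50,98]).round(1),cv2.minEnclosingCircle(S[k].astype(np.float32)))
hsv=cv2.cvtColor(im,cv2.COLOR_BGR2HSV)[v,u];k=((hsv[:,0]<6)|(hsv[:,0]>174))&(hsv[:,1]>150)&(X[:,2]>134)&(X[:,2]<145)
k2=(abs(X[:,2]-136)<2.5)&(np.hypot(*S.T)<25);h=cv2.minEnclosingCircle(S[k2].astype(np.float32));R=cv2.minAreaRect(S[k].astype(np.float32));print("hub",h,"handle",R)
e=np.array(R[0])-h[0];print("lever",np.arctan2(-e[1],-e[0]))
E
```

```text
clock: 20.62
position: [518.0, 79.4, 293.5]
ee_rot: [0.749, -0.663, -0.003, -0.0]
contact_force: [0.0, 0.0, 0.3]
gripper_width: 0.1
clock: 21.25
position: [519.0, 78.6, 465.5]
ee_rot: [0.749, -0.663, -0.003, -0.001]
contact_force: [0.3, 0.1, -0.4]
gripper_width: 0.4
clock: 21.88
position: [496.0, 269.7, 465.9]
ee_rot: [0.75, -0.662, -0.003, -0.001]
contact_force: [0.4, -1.1, 0.2]
gripper_width: -0.1
clock: 22.5
position: [496.0, 269.3, 466.0]
ee_rot: [0.749, -0.662, -0.003, -0.001]
contact_force: [0.1, -0.9, -0.1]
gripper_width: -0.2
[496.  269.5 466. ] [ 0.7496 -0.6619 -0.0026 -0.0011] [ 1.4  0.8 -1. ] -0.1 22.6
493 pin z [166.7 179.4 181. ] ((1.2012224197387695, 64.60604858398438), 10.842799186706543)
hub ((-0.24892330169677734, 0.7134599685668945), 19.785215377807617) handle ((0.0, 0.0), (0.0, 0.0), 0.0)
lever 1.9064872545360314
```

View pics/wrist_13.png

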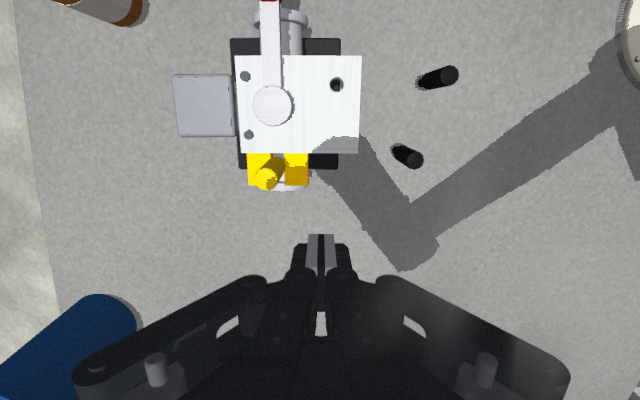

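View pics/side_13.png

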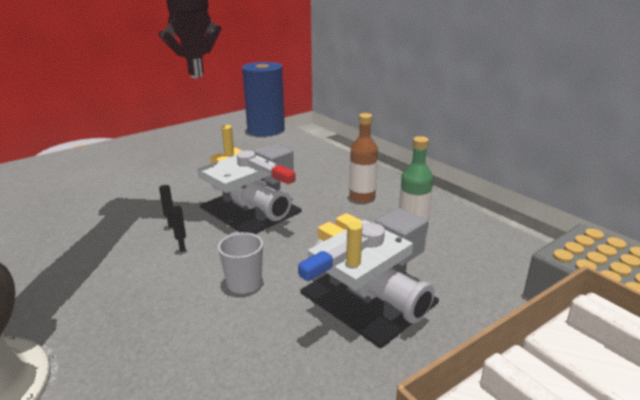

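View pics/scene_13.png

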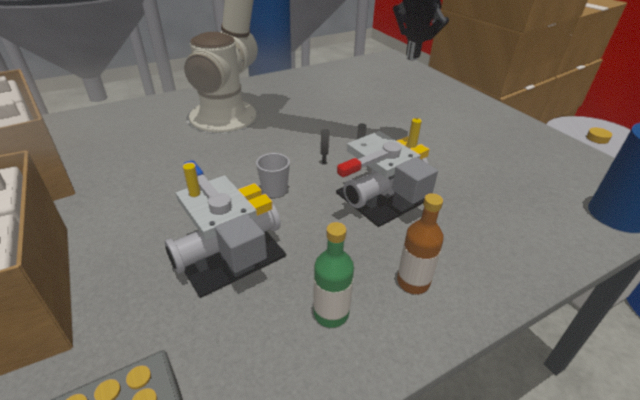

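The lever lies along the pipe in all views: side handle at (283,174), scene handle at (349,167). The pin is upright in the notch, and the bystanders and the blue valve are unchanged. The handle is outside the wrist view, so the "lever 1.906" line is void. I'll measure the angle from the steel bar instead.

Run:
```python
import pickle
from h import *
s,p,im,d=pickle.load(open("wrist_13.pkl","rb"))
v,u=np.nonzero(d>0);X=points(p,np.c_[u,v],d[v,u]);a=np.radians(6.95);A=np.array([[np.cos(a),np.sin(a)],[-np.sin(a),np.cos(a)]])
S=(X[:,:2]-[553.2,199.5])@A.T
k=(abs(X[:,2]-131)<3)&(S[:,1]<-25)&(S[:,1]>-92)&(abs(S[:,0])<30)
l=cv2.fitLine(S[k].astype(np.float32),cv2.DIST_L2,0,.01,.01).ravel();l=l if l[1]<0 else np.r_[-l[:2],l[2:]]
print(k.sum(),"lever rad",np.arctan2(-l[1],-l[0]).round(3),"mid",S[k].mean(0).round(1))
def red(n,f):
    s,p,im,d=pickle.load(open(f,"rb"));h=cv2.cvtColor(im,cv2.COLOR_BGR2HSV);m=(((h[...,0]<7)|(h[...,0]>173))&(h[...,1]>130)&(d>0));v,u=np.nonzero(m);X=points(p,np.c_[u,v],d[v,u]);k=(X[:,2]>105)&(X[:,2]<150)&(X[:,0]>300)&(X[:,0]<700)&(abs(X[:,1])<400);S=(X[k,:2]-[553.2,199.5])@A.T;print(n,k.sum(),np.percentile(S,[5,50,95],axis=0).round(1).tolist())
red("side","side_13.pkl");red("scene","scene_13.pkl")
b0=np.load("side0.npz")["im"].astype(int);b1=pickle.load(open("side_13.pkl","rb"))[2].astype(int)
D=abs(b0-b1).max(-1);print("change cup/blue",(D[230:340,215:270]>40).mean().round(3),(D[200:340,295:440]>40).mean().round(3),"bottles",(D[110:215,345:435]>40).mean().round(3),"black",(D[180:255,155:190]>40).mean().round(3))
```

```text
1456 lever rad 1.573 mid [ -0.5 -59.7]
side 274 [[-13.0, -144.3], [-9.0, -127.0], [5.2, -102.6]]
scene 287 [[-5.9, -145.5], [7.8, -126.9], [12.5, -101.9]]
change cup/blue 0.026 0.028 bottles 0.006 black 0.147
```

The lever is at 1.573 rad, the open stop. The black-pin patch changed a little, probably a moving shadow, so I check their positions and then hand in.

```bash
python3 meas.py wrist_13.pkl 2>/dev/null| grep black
python3 - <<'E'
from bench import arm
arm.job_done();print(arm.read_state()["clock"])
E
```

```text
black [421, 66, 37, 23, 577] [373.2 144.8  88.7] [358.5 133.1  30.3] [378.5 153.2  96.7]
black [394, 146, 29, 23, 430] [391.3 239.4  92.1] [376.2 230.3  32. ] [396.2 250.7  96.5]
the job is handed in; nothing more can be done
the job is handed in; nothing more can be done
```

The job is handed in, at about 22.6 s on the robot's clock. I drew the red valve's yellow pin straight up out of its bore and parked it in that valve's side notch. I then pushed the red handle over to its open stop with closed fingers, let go and moved clear.

- **Pin:** it stands upright in the notch at about station (1, 64.6) mm, with its top at z ≈ 180 mm, so it is fully down. It did not move while the handle was swung.
- **Lever:** the steel bar measured 1.573 rad, and a final 15 N press met the stop.
- **Bystanders:** the blue valve, the bottles and the cup look unchanged. The black look-alikes measured within 1 mm of where they were. The only difference was a changed image patch around them, which I put down to shadow.
- **Failed check:** one lever-angle calculation gave 1.906 rad, which I discarded because the handle was outside the wrist view. The 1.573 rad measured from the bar replaces it, and the handle's position in the side and scene views agrees.

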